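Take the lid temperature of a cooling moisture tin with a spring-tipped contact probe

TASK

Take the contact thermometer out of its holder and hold it upright and still for two seconds with its tip 2 to 3 cm above the middle of the lid of the closed moisture tin that stands cooling in the deep black tray. Then lower it onto the middle of that lid until the spring tip is pushed in about half way (9 mm, its black ring at the mouth of the barrel), never as far as its stop, and keep it pressed there: finish while still holding the thermometer upright and pressed. Do not shift the tin, and leave the other tins, the weight and the bottle alone.

Things in the scene. Friction and masses are not known exactly. Their poses are not given: they have to be found in the camera images.
- probe_grip (a point): middle of the grip of the contact thermometer, a loose upright round tool, 0.16 kg, 143 mm long, z axis up along it. Grip: ribbed dark cylinder 26 mm across, 50 mm high, black domed end 9 mm high above. The point is half-way up it, on the axis. A flange (44 mm across, 6 mm thick) begins 25 mm below the point, its underside 31 mm below; then a barrel 22 mm across, 50 mm long, and the spring tip
- probe_tip (a point): centre of the underside of the spring tip of the thermometer (copper foot 14 mm in diameter, 4 mm thick, on an 8 mm rod); with the tip out it lies on the tool's axis 109 mm below probe_grip and 28 mm below the mouth of the barrel. z axis along the tool, up
- tip (a joint): how far the spring tip is pushed into the barrel, m: 0 = fully out, 0.018 = against its stop. The spring pushes back with 2.4 N at the beginning and 0.4 N more for each mm (6 N at 9 mm). A black ring on the rod reaches the mouth of the barrel at 0.009
- holder_hole (a point): centre of the 25 mm hole in the top plate of the fixed holder, at its upper face, 100 mm above the bench; the thermometer's flange rests on it. Plate 70 mm (x) by 62 mm (y), 10 mm thick, free air below; it is carried by a column 52 mm off at the holder's +x that does not rise above it (two 3 mm screw heads do). The tool must be raised over 80 mm to clear it. z axis up
- tin_lid (a point): centre of the upper face of the lid of the tin to be measured: the only closed round aluminium moisture tin in the deep black tray (fixed, 360 mm in x by 480 mm in y, walls 75 mm high above the bench); 64 mm in diameter, 42 mm high, loose, standing on the tray's floor 4 mm above the bench, so that the lid lies 46 mm above the bench. z axis up
- tin_b: a like closed aluminium tin (64 mm diameter, 42 mm high) that stands on the bare bench in front of the holder, outside the tray; origin at the centre of its underside; leave alone
- tin_open: smaller open aluminium tin, 59 mm diameter, 36 mm high, in the deep tray; origin at the centre of its underside; leave alone
- weight: brass knob weight, 34 mm diameter, 46 mm high, in the deep tray; origin at the centre of its underside; leave alone
- bottle: amber bottle with white cap, 47 mm diameter, 87 mm high, on the bench behind the holder, about 12 cm from it; origin at the centre of its underside; leave alone

How it is judged:
By the outcome, as a careful person would: the job done as asked, in the order asked, and still so for the second after the job is handed in, while the arm keeps its last pose, push and grip.
It also fails if it takes over 48 s, if anything falls off the work surface, if the arm or the gripper's body presses on something with over 40 N, if the wrist force passes 120 N, or if a joint passes its speed limit or range.

ROBOT

A 6-joint arm with a two-finger parallel gripper is mounted at the origin on a cart in front of the work surface, level with it; the furniture and walls round the work are solid. World frame = base frame: x ahead of the robot, y to its left, z up, the work surface at z = 0. Lengths are in mm, angles in rad, forces in N, time in s.
With the tool pointing down it reaches from about 275 to 750 mm from the base axis. Payload 10.2 kg.
Tool frame: the origin (TCP) lies between the finger pads; the fingertips stand 11 mm ahead of it and the grasp point (between the pads) lies 8 mm behind it; z points along the fingers, y is the line along which they close (so a half turn about z gives the same grasp; the last joint's range is limited). The gripper opens to 85 mm and grips with 20 to 120 N. Pads are 22 mm wide; open, the fingers measure 114 mm over their backs; the gripper's body (76 mm by 85 mm) begins 54 mm behind the grasp point. The pads swing forward as they close: fully open they stand 13 mm farther back than shut.
Start: joints at [0.974, 0.313, 1.498, -0, 1.331, -0.223], TCP at [191.72, 488.748, 242.294] pointing down, gripper open.
Joint ranges: [-2.94, 2.94], [-0.97, 2.17], [0.19, 2.56], [-1.23, 4.37], [0.02, 3.11], [-2.88, 2.88]. Speed limits (rad/s): [2.39, 2.39, 3.01, 3.14, 3.14, 3.14].

INTERFACE

Orientations are given as a unit quaternion [w, x, y, z].
In Python, from rig import sense, eyes, finish_job gives the robot as it stands.
- The arm moves only by the shell command python3 -m jog 'ROWS' [FORCE]. ROWS is JSON, a list of rows, each a list of 7 numbers: the shift along the tool's x, y, z in m, then the turn, a rotation vector about the tool's x, y, z in rad, then the finger opening in m, from 0 to 0.0854. In form: [[dx, dy, dz, rx, ry, rz, gripper], ...]. A call has 1 to 5 rows; each row shifts and turns the commanded pose from where the row before left it, along the tool's axes as they then stand; what a row does not reach is not made up. A row lasts 1/10 s, in which the tool goes at most 50 mm and 8.59 degrees, less where a joint would pass 70% of its speed; a pose out of reach is approached as far as the arm can. A call is refused whole if a number of a shift passes 0.05 or a number of a turn 0.15, either way. A call with a gripper value outside its range is refused whole. The fingers move at their own pace and stop on an object; FORCE is the grip in N (left out, the last holds). Time passes only in rows, so rows that do not move let the fingers close. It gives the time, the measured TCP pose, the force, the opening and the grip force at its end, in the units of the state.
- sense(): the state, without advancing time (a new reading comes with each control period).
- eyes.capture(name): name is "side" or "top" or "wrist"; returns the picture (400x640x3 uint8, red, green, blue); there is no depth.
- eyes.calibration(name): a dict with "fx", "fy", "cx", "cy" (pixels), "cam_to_world" (4x4, takes a point from camera to world coordinates); the wrist camera has in their place "mount" (4x4, takes a point from camera to tool coordinates, whose origin is the TCP and whose axes are the flange's). Camera axes: x right, y down, z forward; pixel columns grow to the right and rows downward; lengths in mm; the calibration is good to about 2 mm. A picture is of the moment at which its call begins: read the wrist's pose just before it. calibration takes no time and is no camera call.
- finish_job(): hands the job in; it is judged then, once.
The state is a dict: "time_s": time; "joints": joint angles; "dq": joint speeds; "tau": joint torques, N m; "eef_pos": TCP position; "ee_rot": TCP orientation; "force": force on the tool from outside, world axes, zero at the start; "wrist_torque": the same for the moment, N m; "grip_width": opening from 0.0 (shut) to 1.0 (fully open); "grip_force": force on a finger pad.
Only numpy, scipy, OpenCV 4.12 (cv2) and the standard library are available. Lean on these libraries where they do the work, as an engineer would, in place of code of your own. Each camera call takes 0.05 s, during which the arm holds its last target. There are 200 camera calls.

## Working session

There is one attempt and no reset: what is moved stays moved. The work goes in short steps, Python scripts to look and compute and a shell command to move; the robot and the scene stay as the last step left them, time stands still between calls to the robot, and variables do not carry over. Pictures are saved under pics/ and viewed, at most 10 in all, crops included, and the job is handed in when it is done.

```bash
mkdir -p pics; cat > h.py <<'E'
import numpy as np, cv2
from rig import sense, eyes
from scipy.spatial.transform import Rotation as R
def pose():
    s=sense(); q=s["ee_rot"]; T=np.eye(4); T[:3,:3]=R.from_quat([q[1],q[2],q[3],q[0]]).as_matrix(); T[:3,3]=s["eef_pos"]; return T
def cam(n):
    c=eyes.calibration(n); M=np.array(c["cam_to_world"]) if "cam_to_world" in c else pose()@np.array(c["mount"]); return c,M
def px2w(n,u,v,z):
    c,M=cam(n); d=M[:3,:3]@np.array([(u-c["cx"])/c["fx"],(v-c["cy"])/c["fy"],1]); o=M[:3,3]; return o+d*(z-o[2])/d[2]
def w2px(n,p):
    c,M=cam(n); q=M[:3,:3].T@(np.array(p)-M[:3,3]); return np.array([c["fx"]*q[0]/q[2]+c["cx"],c["fy"]*q[1]/q[2]+c["cy"]])
def shot(n,f):
    im=eyes.capture(n); cv2.imwrite(f"pics/{f}.png",im[:,:,::-1]); return im
E
python3 - <<'E'
from h import *
s=sense(); print(s); print(pose().round(3))
shot("top","t1");shot("side","s1")
for n in("top","side"):
    c,M=cam(n);print(n,M.round(2).tolist(),c["fx"],c["cx"],c["cy"])
print(np.array(eyes.calibration("wrist")["mount"]).round(2))
E
```

```text
{'time_s': 0.0, 'joints': array([ 9.73599961e-01,  3.13466530e-01,  1.49842429e+00,  3.15356306e-05,
        1.33099719e+00, -2.23402329e-01]), 'dq': array([ 1.25901134e-03,  3.51000016e-04, -2.22523289e-03,  2.39540266e-03,
        5.06376755e-05, -5.08065762e-05]), 'tau': array([ 9.04979024e-04, -4.12279236e+01, -2.59734339e+01, -1.06944797e-04,
        4.38135306e-03, -6.75691524e-06]), 'eef_pos': array([191.57337624, 488.54633668, 241.73142332]), 'ee_rot': array([-2.72390952e-04,  1.85814500e-01,  9.82584628e-01, -5.87811966e-04]), 'force': array([ 0.69828024, -0.19901286,  0.42702598]), 'wrist_torque': array([0.03975547, 0.04123745, 0.01433739]), 'grip_force': 0.0, 'grip_width': 0.9995824884598846}
[[-9.31000e-01  3.65000e-01 -1.00000e-03  1.91573e+02]
 [ 3.65000e-01  9.31000e-01 -1.00000e-03  4.88546e+02]
 [ 0.00000e+00 -1.00000e-03 -1.00000e+00  2.41731e+02]
 [ 0.00000e+00  0.00000e+00  0.00000e+00  1.00000e+00]]
top [[0.01, -0.99, 0.12, 381.77], [-1.0, -0.01, 0.01, -63.9], [-0.01, -0.12, -0.99, 1240.55], [0.0, 0.0, 0.0, 1.0]] 375.1472879512353 316.83346837114567 203.56421241104508
side [[1.0, -0.04, 0.06, 476.16], [-0.07, -0.62, 0.78, -952.47], [0.0, -0.78, -0.62, 793.05], [0.0, 0.0, 0.0, 1.0]] 469.1336028304028 314.6193105764338 200.79984884414682
[[  -0.     -0.95   -0.31   80.94]
 [   1.     -0.     -0.     -0.41]
 [   0.     -0.31    0.95 -132.55]
 [   0.      0.      0.      1.  ]]
```

View pics/t1.png

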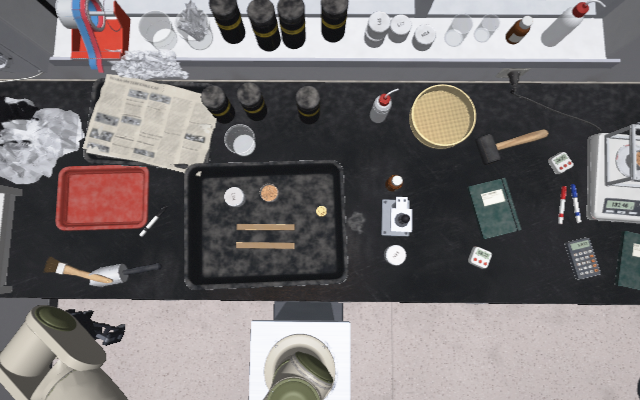

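View pics/s1.png

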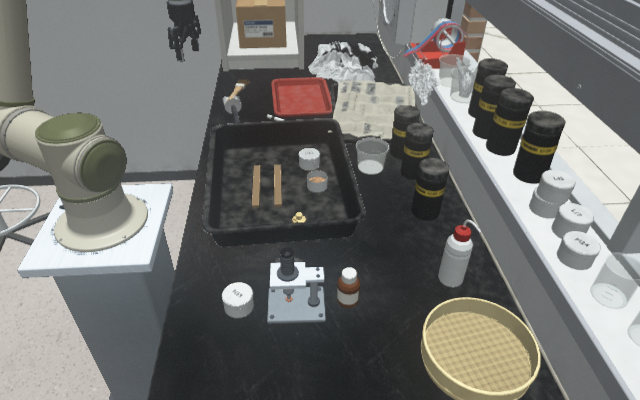

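The top view shows the thermometer in its holder at about (402,218), the closed tin in the tray at (233,196), the open tin at (269,192), the weight at (321,211), tin_b at (395,255) and the bottle at (395,182). In the side view, the thermometer is at about (287,258) and the tray tin at (309,155). I'll zoom in on both.

```bash
python3 - <<'E'
from h import *
t=cv2.imread("pics/t1.png");s=cv2.imread("pics/s1.png")
f=lambda im,x,y,w,h:cv2.resize(im[y:y+h,x:x+w],(400,300),interpolation=cv2.INTER_CUBIC)
a=f(t,375,190,60,45);b=f(t,203,173,60,45);c=f(s,250,240,80,60);d=f(s,269,125,80,60)
cv2.imwrite("pics/z1.png",np.vstack([np.hstack([a,b]),np.hstack([c,d])]))
print("grip top z134", px2w("top",402,218,134), "tin",px2w("top",233,196,46),px2w("side",309,153,46))
print("tinb",px2w("top",395,255,42),"bottle",px2w("top",396,182,87),"weight",px2w("top",321,211,46),"open",px2w("top",269,192,36))
print("grip side",px2w("side",287,251,165))
E
```

```text
grip top z134 [ 474.79062209 -301.55468037  134.        ] tin [548.59948488 221.72598346  46.        ] [548.17171919 217.56127214  46.        ]
tinb [ 365.14280984 -297.20039777   42.        ] bottle [ 590.91510671 -295.00358486   87.        ] weight [502.40586409 -62.35093142  46.        ] open [564.06349037 107.23597759  36.        ]
grip side [ 473.00746679 -310.13552007  165.        ]
```

View pics/z1.png

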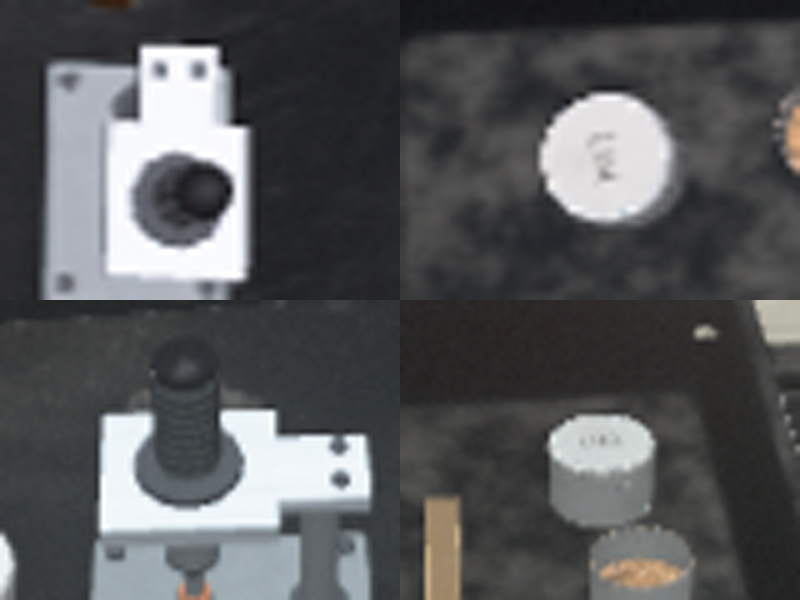

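```bash
python3 - <<'E'
from h import *
a=px2w("top",401.7,219.2,106);b=px2w("side",287.4,273.2,106)
c=px2w("top",233.2,196.1,46);d=px2w("side",309,153.2,46);e=px2w("top",405.3,218.4,162)
print(a,b,e);print(c,d)
T=pose();g=(a+b)/2
D=np.array([*g[:2],250])-T[:3,3];print((T[:3,:3].T@D).round(1))
E
```

```text
[ 473.49811755 -306.59963931  106.        ] [ 471.81504059 -312.16142999  106.        ] [ 471.36595843 -304.98243203  162.        ]
[548.27921221 221.06763657  46.        ] [548.10222489 216.47290866  46.        ]
[-553.  -640.2   -7.6]
```

```bash
python3 -m jog '[[-0.02,-0.023,-0.003,0,0,0,0.085],[-0.028,-0.032,-0.005,0,0,0,0.085],[-0.028,-0.032,0,0,0,0,0.085],[-0.028,-0.032,0,0,0,0,0.085],[-0.028,-0.032,0,0,0,0,0.085]]' 60
python3 -m jog '[[-0.028,-0.033,0,0,0,0,0.085],[-0.028,-0.033,0,0,0,0,0.085],[-0.028,-0.033,0,0,0,0,0.085],[-0.028,-0.033,0,0,0,0,0.085],[-0.028,-0.033,0,0,0,0,0.085]]'
python3 -m jog '[[-0.028,-0.033,0,0,0,0,0.085],[-0.028,-0.033,0,0,0,0,0.085],[-0.028,-0.033,0,0,0,0,0.085],[-0.028,-0.033,0,0,0,0,0.085],[-0.028,-0.033,0,0,0,0,0.085]]'
```

```text
time_s: 0.6
eef_pos: [259.5, 298.4, 250.1]
ee_rot: [-0.0, 0.186, 0.983, -0.0]
force: [0.8, 0.1, -0.1]
grip_width: 1.0
grip_force: 0.0
time_s: 1.1
eef_pos: [329.6, 93.6, 250.3]
ee_rot: [0.0, 0.186, 0.983, 0.0]
force: [1.2, 0.6, 0.1]
grip_width: 0.996
grip_force: 0.0
time_s: 1.6
eef_pos: [399.7, -111.3, 250.2]
ee_rot: [-0.0, 0.186, 0.983, 0.0]
force: [1.2, 0.4, 0.3]
grip_width: 0.995
grip_force: 0.0
```

```bash
python3 -m jog '[[-0.032,-0.036,0,0,0,0,0.085],[-0.032,-0.036,0,0,0,0,0.085],[-0.032,-0.036,0,0,0,0,0.085],[-0.03,-0.034,0,0,0,0,0.085],[-0.015,-0.017,0,0,0,0,0.085]]'
python3 -m jog '[[0,0,0,0,0,0,0.085],[0,0,0,0,0,0,0.085]]'
python3 - <<'E'
from h import *
print(pose()); shot("wrist","w1")
print(w2px("wrist",[472.6,-308,106]),w2px("wrist",[472.6,-308,162]))
E
```

```text
time_s: 2.1
eef_pos: [473.0, -312.0, 249.2]
ee_rot: [-0.0, 0.187, 0.982, 0.0]
force: [-0.1, 0.2, -0.2]
grip_width: 0.996
grip_force: 0.0
time_s: 2.3
eef_pos: [472.6, -308.8, 249.7]
ee_rot: [-0.001, 0.186, 0.983, 0.0]
force: [-0.7, 0.9, -0.4]
grip_width: 0.997
grip_force: 0.0
[[-9.30810702e-01  3.65500479e-01 -9.14694355e-04  4.72620908e+02]
 [ 3.65499447e-01  9.30810882e-01  1.12101681e-03 -3.08760198e+02]
 [ 1.26113964e-03  7.09134159e-04 -9.99998953e-01  2.49683072e+02]
 [ 0.00000000e+00  0.00000000e+00  0.00000000e+00  1.00000000e+00]]
[321.28191937 184.5775764 ] [321.49306058 207.59366006]
```

View pics/w1.png

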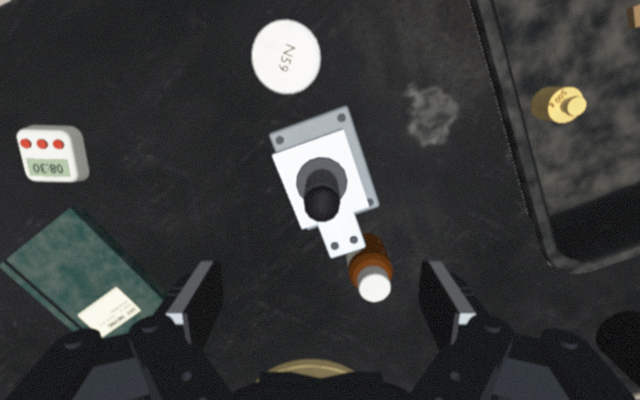

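The wrist view puts the flange at about (321,184) and the dome at (322,204). Predictions were (321,185) and (321,207), so (472.6, -308) is good to about 1 mm. Next I descend and grip.

```bash
python3 -m jog '[[0,0.0005,0.03,0,0,0,0.085],[0,0,0.035,0,0,0,0.085],[0,0,0.03,0,0,0,0.085],[0,0,0.02,0,0,0,0.085],[0,0,0.0095,0,0,0,0.085]]'
python3 -m jog '[[0,0,0,0,0,0,0.085],[0,0,0,0,0,0,0.04],[0,0,0,0,0,0,0.04],[0,0,0,0,0,0,0.04],[0,0,0,0,0,0,0.03]]' 30
python3 -m jog '[[0,0,0,0,0,0,0.015],[0,0,0,0,0,0,0.015],[0,0,0,0,0,0,0.015],[0,0,0,0,0,0,0.015],[0,0,0,0,0,0,0.015]]' 60
python3 - <<'E'
from h import *
print(pose().round(4)[:3],sense()["force"],sense()["wrist_torque"]); shot("side","s2");shot("wrist","w2")
s=cv2.imread("pics/s2.png");w=cv2.imread("pics/w2.png")
cv2.imwrite("pics/z2.png",np.hstack([cv2.resize(s[200:320,230:350],(400,400)),cv2.resize(w[:,120:520],(400,400))]))
E
```

```text
time_s: 2.85
eef_pos: [472.5, -307.0, 124.4]
ee_rot: [-0.001, 0.185, 0.983, 0.001]
force: [0.6, -0.5, 0.6]
grip_width: 0.996
grip_force: 0.0
time_s: 3.35
eef_pos: [473.2, -308.6, 126.3]
ee_rot: [0.0, 0.186, 0.983, -0.0]
force: [0.2, 0.4, 0.1]
grip_width: 0.36
grip_force: 0.0
time_s: 3.85
eef_pos: [473.2, -308.6, 126.4]
ee_rot: [0.0, 0.186, 0.983, -0.0]
force: [-1.1, 1.1, 5.3]
grip_width: 0.293
grip_force: 58.7
[[-9.310000e-01  3.650000e-01  5.000000e-04  4.731926e+02]
 [ 3.650000e-01  9.310000e-01 -5.000000e-04 -3.085740e+02]
 [-7.000000e-04 -3.000000e-04 -1.000000e+00  1.263532e+02]] [-1.09499074  1.07072457  5.28499934] [ 0.19854182  0.213958   -0.04700324]
```

View pics/z2.png

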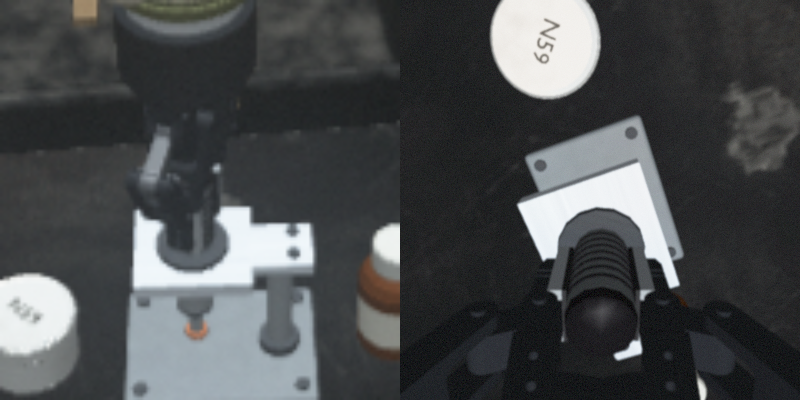

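Grip is good: 25 mm opening, 59 N, flange still seated on the plate, tool vertical. Next I lift and move toward the tray.

```bash
python3 -m jog '[[0,0,-0.012,0,0,0,0.015],[0,0,-0.025,0,0,0,0.015],[0,0,-0.035,0,0,0,0.015],[0,0,-0.03,0,0,0,0.015],[0,0,-0.012,0,0,0,0.015]]'
python3 -m jog '[[0.002,0.01,0,0,0,0,0.015],[0.004,0.02,0,0,0,0,0.015],[0.006,0.03,0,0,0,0,0.015],[0.008,0.037,0,0,0,0,0.015],[0.008,0.037,0,0,0,0,0.015]]'
python3 -m jog '[[0.008,0.037,0,0,0,0,0.015],[0.008,0.037,0,0,0,0,0.015],[0.008,0.037,0,0,0,0,0.015],[0.008,0.037,0,0,0,0,0.015],[0.008,0.037,0,0,0,0,0.015]]'
python3 -m jog '[[0.008,0.037,0,0,0,0,0.015],[0.006,0.03,0,0,0,0,0.015],[0.004,0.02,0,0,0,0,0.015],[0.003,0.018,0,0,0,0,0.015],[0.001,0.01,0,0,0,0,0.015]]'
python3 -m jog '[[0,0,0,0,0,0,0.015],[0,0,0,0,0,0,0.015],[0,0,0,0,0,0,0.015]]'
python3 - <<'E'
from h import *
print(pose().round(4)[:3],sense()["force"]); shot("wrist","w3");shot("side","s3");shot("top","t3")
print(w2px("wrist",[548.2,219,46]))
s=cv2.imread("pics/s3.png");w=cv2.imread("pics/w3.png")
cv2.imwrite("pics/z3.png",np.hstack([cv2.resize(s[60:240,210:390],(400,400)),cv2.resize(w,(400,250)) if 0 else cv2.resize(w[:,240:640],(400,400))]))
E
```

```text
time_s: 4.45
eef_pos: [473.5, -309.0, 243.0]
ee_rot: [0.002, 0.186, 0.983, -0.001]
force: [-0.0, -0.1, -2.6]
grip_width: 0.288
grip_force: 59.0
time_s: 4.95
eef_pos: [495.2, -171.3, 237.7]
ee_rot: [-0.002, 0.186, 0.983, 0.001]
force: [0.3, -0.1, -2.7]
grip_width: 0.291
grip_force: 59.1
time_s: 5.45
eef_pos: [525.3, 15.6, 237.8]
ee_rot: [-0.002, 0.186, 0.983, 0.0]
force: [0.9, -0.2, -2.2]
grip_width: 0.29
grip_force: 59.1
time_s: 5.95
eef_pos: [546.8, 130.2, 237.8]
ee_rot: [-0.002, 0.185, 0.983, -0.0]
force: [0.7, -0.3, -1.3]
grip_width: 0.284
grip_force: 59.1
time_s: 6.25
eef_pos: [547.5, 127.6, 239.5]
ee_rot: [-0.0, 0.186, 0.982, -0.0]
force: [0.0, 0.2, -1.8]
grip_width: 0.29
grip_force: 59.1
[[-9.306000e-01  3.660000e-01 -6.000000e-04  5.475294e+02]
 [ 3.660000e-01  9.306000e-01 -2.000000e-04  1.276087e+02]
 [ 5.000000e-04 -4.000000e-04 -1.000000e+00  2.395028e+02]] [ 0.04241816  0.1602484  -1.80346432]
[411.17440607 136.22731072]
```

View pics/z3.png

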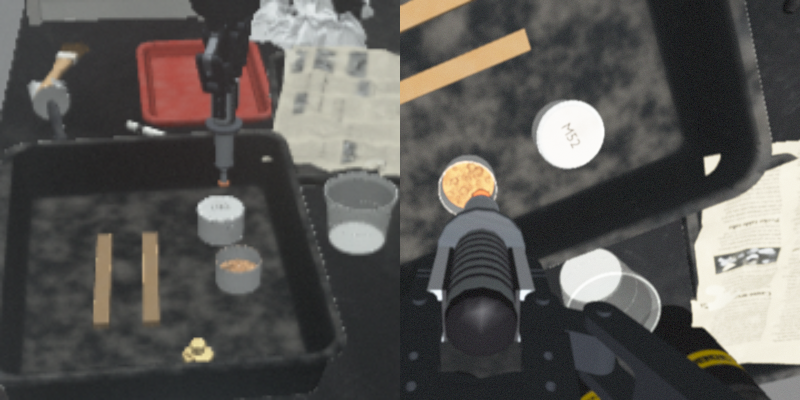

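View pics/w3.png

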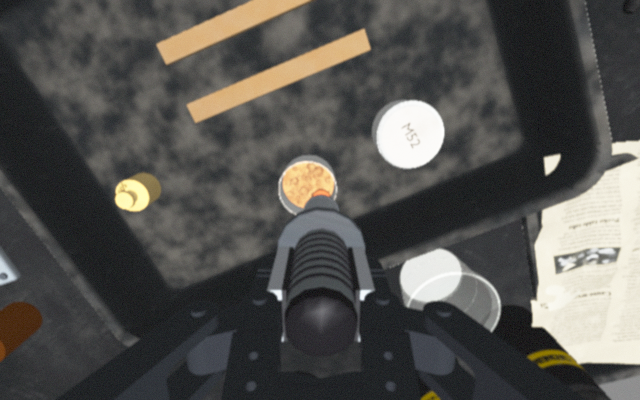

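The wrist view shows the target lid (M52) at about (409,133), with the prediction at (411,136). The probe hangs over the edge of the open tin, its copper tip at (321,193). I'll fit the lid and check the probe axis.

```bash
python3 - <<'E'
from h import *
def lid(f,x,y,r):
    g=cv2.imread(f)[y-r:y+r,x-r:x+r]; m=(g.min(2)>175).astype(np.uint8)
    n,l,st,ce=cv2.connectedComponentsWithStats(m); k=1+st[1:,4].argmax()
    c=max(cv2.findContours((l==k).astype(np.uint8),0,1)[0],key=cv2.contourArea)
    e=cv2.fitEllipse(cv2.convexHull(c)); return e[0][0]+x-r,e[0][1]+y-r,e[1]
for n,f,x,y,r in(("wrist","w3",409,134,50),("top","t1",233,196,16),("side","s1",309,153,15)):
    u,v,a=lid(f"pics/{f}.png",x,y,r); print(n,u,v,a,px2w(n,u,v,46))
T=pose()
for z in(104.35,100.35,76,20.35,-29.65,-38.65): print("tool z",z,w2px("wrist",(T@[0,0,z,1])[:3]), w2px("side",(T@[0,0,z,1])[:3]),w2px("top",(T@[0,0,z,1])[:3]))
w=cv2.imread("pics/w3.png");s=cv2.imread("pics/s3.png")
cv2.imwrite("pics/z4.png",np.hstack([cv2.resize(w[180:260,270:350],(400,400),interpolation=2),cv2.resize(s[80:150,275:345],(400,400),interpolation=2)]))
E
```

```text
wrist 409.75502014160156 133.91545486450195 (65.3289794921875, 70.1346435546875) [545.62879585 218.38552904  46.        ]
top 233.36168479919434 196.1035861968994 (18.329586029052734, 19.186201095581055) [548.27172029 220.54461131  46.        ]
side 308.78193759918213 153.3446102142334 (11.309221267700195, 20.495248794555664) [547.41145638 215.72990301  46.        ]
tool z 104.35 [321.14864712 199.98874114] [310.83956547 142.75717164] [257.3844559  192.34271448]
tool z 100.35 [321.15843067 201.79641619] [310.83768761 141.46894591] [257.15725826 192.1411756 ]
tool z 76 [321.22516747 214.12715913] [310.82609399 133.51564893] [255.73852151 190.88266506]
tool z 20.35 [321.44565447 254.86582908] [310.79850688 114.59071713] [252.24754451 187.78594448]
tool z -29.65 [321.8053372  321.32324417] [310.77233746  96.63832496] [248.77747191 184.70776743]
tool z -38.65 [321.90177235 339.14125403] [310.76747947  93.3057109 ] [248.1154286  184.12049253]
```

View pics/z4.png

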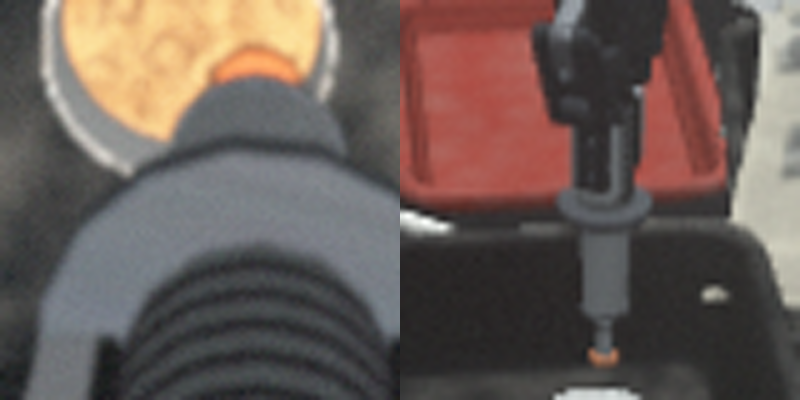

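```bash
python3 - <<'E'
from h import *
T=pose()
for nm,r,z,obs in(("foot",7,100.35,189),("mouth",11,76.35,195.6),("flange",22,20.35,209.5)):
    print(nm,obs,[ (dx,round(w2px("wrist",(T@[-r+dx,0,z,1])[:3])[1],1)) for dx in(-4,-2,0,2,4)])
t=np.array([547.2,219.0,220]);print((T[:3,:3].T@(t-T[:3,3])).round(1))
E
```

```text
foot 189 [(-4, np.float64(216.1)), (-2, np.float64(213.5)), (0, np.float64(211.0)), (2, np.float64(208.4)), (4, np.float64(205.7))]
mouth 195.6 [(-4, np.float64(235.1)), (-2, np.float64(232.3)), (0, np.float64(229.5)), (2, np.float64(226.7)), (4, np.float64(223.9))]
flange 209.5 [(-4, np.float64(299.8)), (-2, np.float64(296.5)), (0, np.float64(293.2)), (2, np.float64(289.8)), (4, np.float64(286.4))]
[33.8 84.7 19.8]
```

```bash
python3 -m jog '[[0.005,0.013,0,0,0,0,0.015],[0.009,0.024,0,0,0,0,0.015],[0.0095,0.024,0,0,0,0,0.015],[0.006,0.016,0,0,0,0,0.015],[0.0033,0.008,0,0,0,0,0.015]]'
python3 -m jog '[[0,0,0.01,0,0,0,0.015],[0,0,0.018,0,0,0,0.015],[0,0,0.018,0,0,0,0.015],[0,0,0.012,0,0,0,0.015],[0,0,0.006,0,0,0,0.015]]'
python3 -m jog '[[0,0,0,0,0,0,0.015],[0,0,0,0,0,0,0.015],[0,0,0,0,0,0,0.015]]'
python3 - <<'E'
from h import *
print(pose().round(4)[:3],sense()["force"]); shot("wrist","w5");shot("side","s5");shot("top","t5")
T=pose()
for z in(104.35,76): print(w2px("side",(T@[0,0,z,1])[:3]))
for n in("side","wrist"):
  print(n,"centre",w2px(n,[548,218.5,46]))
s=cv2.imread("pics/s5.png");w=cv2.imread("pics/w5.png");t=cv2.imread("pics/t5.png")
cv2.imwrite("pics/z5.png",np.hstack([cv2.resize(w[120:280,240:400],(400,400),interpolation=2),cv2.resize(s[100:180,269:349],(400,400),interpolation=2)]))
E
```

```text
time_s: 6.9
eef_pos: [548.0, 221.2, 239.7]
ee_rot: [-0.0, 0.185, 0.983, 0.0]
force: [-0.8, -0.2, -2.4]
grip_width: 0.288
grip_force: 59.2
time_s: 7.4
eef_pos: [547.9, 218.7, 174.3]
ee_rot: [-0.001, 0.186, 0.983, -0.0]
force: [0.5, -0.6, -1.9]
grip_width: 0.291
grip_force: 59.2
time_s: 7.7
eef_pos: [548.6, 219.5, 176.6]
ee_rot: [0.001, 0.186, 0.983, 0.0]
force: [0.5, -0.5, -1.4]
grip_width: 0.29
grip_force: 59.2
[[-9.309000e-01  3.652000e-01  1.500000e-03  5.485635e+02]
 [ 3.652000e-01  9.309000e-01  3.000000e-04  2.194954e+02]
 [-1.300000e-03  8.000000e-04 -1.000000e+00  1.766130e+02]] [ 0.50119358 -0.52525332 -1.36677689]
[309.02356924 145.10064697]
[308.98013125 136.6519797 ]
side centre [308.92160164 152.83054254]
wrist centre [319.64948291 189.41001035]
```

View pics/z5.png

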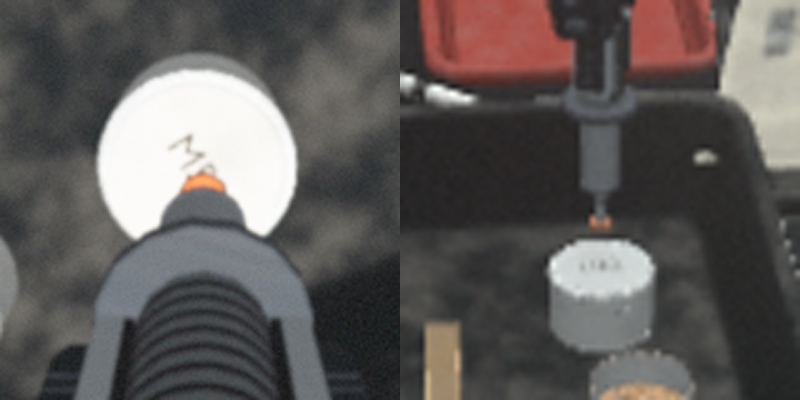

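The wrist view has the lid centre at x≈319 and the copper tip at x≈322, about 2 mm too far along tool +y. The side view shows the probe upright, its tip at (309,145) over the lid centre at (309,153). I'll correct by 2 mm and hold still for about 2.6 s.

```bash
python3 -m jog '[[0,-0.002,0.001,0,0,0,0.015],[0,0,0,0,0,0,0.015],[0,0,0,0,0,0,0.015],[0,0,0,0,0,0,0.015],[0,0,0,0,0,0,0.015]]'
for i in 1 2 3 4 5; do python3 -m jog '[[0,0,0,0,0,0,0.015],[0,0,0,0,0,0,0.015],[0,0,0,0,0,0,0.015],[0,0,0,0,0,0,0.015],[0,0,0,0,0,0,0.015]]' | egrep 'eef_pos|force'; done
```

```text
time_s: 8.35
eef_pos: [547.5, 217.6, 174.8]
ee_rot: [0.0, 0.186, 0.983, -0.0]
force: [0.1, -0.1, -2.0]
grip_width: 0.286
grip_force: 59.2
eef_pos: [547.5, 217.6, 174.8]
force: [0.3, -0.3, -2.5]
grip_force: 59.2
eef_pos: [547.5, 217.6, 174.8]
force: [-0.7, -0.3, -1.8]
grip_force: 59.2
eef_pos: [547.5, 217.6, 174.8]
force: [1.0, 0.4, -2.0]
grip_force: 59.2
eef_pos: [547.5, 217.6, 174.8]
force: [-1.4, -1.1, -1.8]
grip_force: 59.2
eef_pos: [547.5, 217.6, 174.8]
force: [-0.2, 0.2, -2.1]
grip_force: 59.2
```

```bash
python3 -m jog '[[0,0,0.004,0,0,0,0.015],[0,0,0.006,0,0,0,0.015],[0,0,0.006,0,0,0,0.015],[0,0,0.004,0,0,0,0.015],[0,0,0.001,0,0,0,0.015]]' | egrep 'eef_pos|force'
python3 -m jog '[[0,0,0.001,0,0,0,0.015],[0,0,0.001,0,0,0,0.015],[0,0,0.001,0,0,0,0.015],[0,0,0.001,0,0,0,0.015],[0,0,0.001,0,0,0,0.015]]' | egrep 'eef_pos|force'
python3 -m jog '[[0,0,0.001,0,0,0,0.015],[0,0,0.001,0,0,0,0.015],[0,0,0,0,0,0,0.015],[0,0,0,0,0,0,0.015],[0,0,0,0,0,0,0.015]]' | egrep 'eef_pos|force'
```

```text
eef_pos: [547.2, 217.6, 153.0]
force: [0.3, 0.2, -1.4]
grip_force: 59.2
eef_pos: [547.6, 217.6, 149.1]
force: [-0.5, -0.1, 1.6]
grip_force: 59.2
eef_pos: [547.6, 217.6, 146.9]
force: [0.8, -0.1, 2.4]
grip_force: 59.2
```

```bash
python3 -m jog '[[0,0,0.0015,0,0,0,0.015],[0,0,0.0015,0,0,0,0.015],[0,0,0.0015,0,0,0,0.015],[0,0,0.0005,0,0,0,0.015],[0,0,0,0,0,0,0.015]]' | egrep 'eef_pos|force'
for i in 1 2 3 4 5 6; do python3 -m jog '[[0,0,0,0,0,0,0.015]]' | egrep 'eef_pos|  *force|^force'; done
python3 - <<'E'
from h import *
print(pose().round(4)[:3]); shot("wrist","w6");shot("side","s6")
s=cv2.imread("pics/s6.png");w=cv2.imread("pics/w6.png")
cv2.imwrite("pics/z6.png",np.hstack([cv2.resize(w[130:230,270:370],(400,400),interpolation=2),cv2.resize(s[115:175,279:339],(400,400),interpolation=2)]))
E
```

```text
eef_pos: [547.6, 217.6, 141.9]
force: [-0.2, -0.5, 3.4]
grip_force: 59.2
eef_pos: [547.6, 217.6, 141.9]
force: [-0.5, 0.2, 2.8]
eef_pos: [547.6, 217.6, 141.9]
force: [0.0, -0.0, 3.9]
eef_pos: [547.6, 217.6, 141.9]
force: [-0.5, -0.7, 3.5]
eef_pos: [547.5, 217.7, 141.8]
force: [0.6, 0.4, 3.9]
eef_pos: [547.5, 217.7, 141.9]
force: [0.4, -0.6, 3.8]
eef_pos: [547.5, 217.7, 141.8]
force: [0.2, -0.1, 4.3]
[[-9.310000e-01  3.651000e-01  1.000000e-04  5.475120e+02]
 [ 3.651000e-01  9.310000e-01  1.000000e-04  2.176545e+02]
 [-1.000000e-04  1.000000e-04 -1.000000e+00  1.418287e+02]]
```

View pics/z6.png

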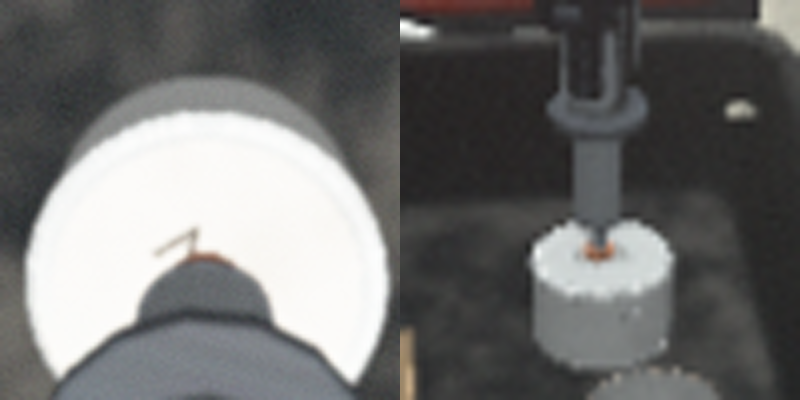

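The side view shows the foot at the lid centre and the rod mostly pushed in, with the tin where it was. The wrist view also has it centred. Force gives about 8.2 mm and kinematics about 8.5 mm, so I'll add 0.6 mm and finish.

```bash
python3 -m jog '[[0,0,0.0006,0,0,0,0.015],[0,0,0,0,0,0,0.015],[0,0,0,0,0,0,0.015]]' | egrep 'eef_pos|force'
for i in 1 2 3 4 5 6 7 8; do python3 -m jog '[[0,0,0,0,0,0,0.015]]' | egrep 'eef_pos|^force'; done
python3 -c "from rig import finish_job; print(finish_job())"
```

```text
eef_pos: [547.5, 217.6, 141.2]
force: [-0.2, 1.5, 4.6]
grip_force: 59.4
eef_pos: [547.5, 217.6, 141.2]
force: [0.1, -0.0, 4.7]
eef_pos: [547.5, 217.7, 141.2]
force: [0.2, 0.9, 5.2]
eef_pos: [547.5, 217.6, 141.2]
force: [0.3, -0.3, 4.7]
eef_pos: [547.5, 217.6, 141.2]
force: [1.0, 1.2, 3.7]
eef_pos: [547.5, 217.6, 141.2]
force: [-0.9, 0.6, 3.2]
eef_pos: [547.5, 217.6, 141.2]
force: [-1.0, 0.9, 3.7]
eef_pos: [547.5, 217.6, 141.2]
force: [0.0, 1.1, 3.9]
eef_pos: [547.5, 217.6, 141.2]
force: [0.5, 0.2, 3.9]
the job is handed in; nothing more can be done
None
```

I handed the job in with the thermometer still gripped, upright and pressed about 9 mm onto the middle of the tin's lid, after a hold of more than 2 s at about 24.5 mm above it; the press depth is worked out from arm position and force, since I did not check the black ring by eye.

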